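Dump the tipping skip and pin it upright

ROBOT

A 6-joint arm with a two-finger parallel gripper is mounted at the origin on the work surface. World frame = base frame: x ahead of the robot, y to its left, z up, the work surface at z = 0. Lengths are in m, angles in rad, forces in N, time in s.
With the tool pointing down it reaches from about 0.35 to 0.725 m from the base axis. Payload 6 kg.
Tool frame: the origin (TCP) lies at the very end of the fingers, on their centre line; the grasp point (between the pads) lies arm.tcp_to_grasp behind it (arm.tcp_to_grasp is the distance from the TCP to the grasp point, in m); z points along the fingers, y is the line along which they close (so a half turn about z gives the same grasp; the last joint's range is limited). The gripper opens to 85 mm and grips with 20 to 120 N. Pads are 22 mm wide; open, the fingers measure 114 mm over their backs; the gripper's body (76 mm by 85 mm) begins 54 mm behind the grasp point. The pads swing forward as they close: fully open they stand 13 mm farther back than shut.
Start: joints at [-0.806, 0.04, 0.085, 0, -1.615, -0.334], TCP at [0.251, -0.545, 0.205] pointing down, gripper open.
Joint ranges: [-2.56, 2.56], [-1.29, 2.01], [-1.08, 1.49], [-3.29, 1.98], [-2.81, -0.18], [-2.99, 2.99]. Speed limits (rad/s): [2.57, 2.57, 3.01, 3.14, 3.14, 3.14].

INTERFACE

Orientations are given as a rotation vector (axis times angle).
In Python, from rig import arm gives the robot as it stands.
- The arm moves only by the shell command python3 -m crank 'ROWS'. ROWS is JSON, a list of rows, each a list of 7 numbers: the shift along the tool's x, y, z as a fraction of full scale, then the turn, a rotation vector about the tool's x, y, z as a fraction of full scale, then the gripper command: -1 is shut, 1 is fully open, values between are in proportion. In form: [[dx, dy, dz, rx, ry, rz, hand], ...]. A call has 1 to 5 rows; each row shifts and turns the commanded pose from where the row before left it, along the tool's axes as they then stand; what a row does not reach is not made up. Full scale, the value 1, is 0.25 m for a shift and 0.12 rad for a turn. A row lasts 1/12 s, in which the tool goes at most 41.7 mm and 7.16 degrees, less where a joint would pass 70% of its speed; a pose out of reach is approached as far as the arm can. A call with a number of a shift or a turn outside -1 to 1 is refused whole. A call with a gripper value outside its range is refused whole. The fingers move at their own pace and stop on an object; the grip force is fixed at half the most. Time passes only in rows, so rows that do not move let the fingers close. It gives the time, the measured TCP pose, the force, the opening and the grip force at its end, in the units of the state.
- arm.state(): the state, without advancing time (a new reading comes with each control period).
- arm.read_camera(name): name is "scene" or "top" or "wrist"; returns the picture (480x640x3 uint8, red, green, blue); there is no depth.
- arm.camera_model(name): a dict with "fx", "fy", "cx", "cy" (pixels), "T" (4x4, takes a point from camera to world coordinates). Camera axes: x right, y up, looking along -z (the intrinsics and any distortion apply to the point x, -y, -z); pixel columns grow to the right and rows downward; lengths in m; the calibration is good to about 2 mm. A picture is of the moment at which its call begins: read the wrist's pose just before it. camera_model takes no time and is no camera call; for the wrist camera it gives the pose at the moment of the call.
- arm.close_job(): hands the job in; it is judged then, once.
Trained networks look in the newest picture that a camera, given by its name, has taken for a name from the list of things; names that differ only in an ending like _2 or _b are one class to them, and where a whole thing is asked for, a point or a joint stands for the part that bears it (a point fixed in the world has none). Each returns a list of dicts, best first, with "p" (0 to 1); they miss things now and then, are a little off and sometimes report something else, mostly with a low value. They report only what shows in the picture. A call takes as long as a camera call. They do not tell look-alikes from the thing itself.
- arm.recognise(label, camera): "at" ([column, row] in pixels, amid what is visible of it).
- arm.trace(label, camera): "mask" (480x640 bool, what is visible of it) and "at" ([column, row] in pixels, amid what is visible of it).
- arm.spot_point(label, camera): "at" ([column, row] in pixels: a listed point, or the origin of a listed thing).
The state is a dict: "t": time; "joint_positions": joint angles; "qvel": joint speeds; "joint_efforts": joint torques, N m; "ee_pos": TCP position; "eef_rot": TCP orientation; "contact_force": force on the tool from outside, world axes, zero at the start; "ft_torque": the same for the moment, N m; "grip_width": finger opening in m; "grasp_force": force on a finger pad.
Only numpy, scipy, OpenCV 4.12 (cv2) and the standard library are available. Lean on these libraries where they do the work, as an engineer would, in place of code of your own. Each camera call takes 0.05 s, during which the arm holds its last target. There are 200 camera calls.

TASK

Tip the yellow skip right over, so that both cartons drop into the grey catch tray, then ease it back fully upright without letting it slam. Finally take the red-headed locking pin from its wooden block and thread it through the three holes of the lock (frame, skip and frame again) until its head sits on the upper plate, and let go. Leave the other things on the bench where they stand.

Things in the scene. Friction and masses are not known exactly. Their poses are not given: they have to be found in the camera images.
- station: Fixed green stand for the yellow skip, base 225 x 290 x 10 mm, with a grey catch tray in front. Origin on the bench under the middle of the skip's hinge; z up, y along the hinge, +x the way the skip dumps. Tray x = 22 to 237 mm, y within 120 mm, walls 45 mm high. A green strap at y = -134 mm (8 mm thick) leans up to the lock's upper plate and carries its two plates.
- skip (a joint): Angle of the yellow skip, rad: 0 = fully upright on its stop (the lock's holes are in line only there); grows as it tips towards the tray, to the other stop at 2.0. It balances at about 1.15 rad (empty; slightly more when loaded); on either side it falls away to that side's stop unless held. Moving or holding it by the handle takes under 5 N.
- skip_hinge (a point): Middle of the skip's hinge line, 100 mm above the bench, along the station's y. At 0 rad the skip reaches 122 mm back (station -x) from it, is 140 mm wide, with side walls 75 mm and rear wall 100 mm high above the hinge; its front (+x) is open.
- skip_handle (a point): Middle of the skip's handle: a black bar 12 mm thick along y, 100 mm free between its prongs, 50 mm behind the skip's rear wall. At 0 rad it is 170 mm back (-x) of the hinge and 85 mm above it, 15 mm below the rear wall's top; it turns with the skip, at 2.0 rad being 148 mm ahead (+x) of and 119 mm above the hinge. Free from above at every angle.
- lock_bracket: Lock: two fixed bare-metal plates, 50 x 55 x 8 mm, each with an 18 mm hole. Origin at the hole's mouth in the upper plate's upper face; z = bore axis, up and out, leaning 40 degrees from vertical away from the tray; y along the hinge. Lower plate z = -66 to -74 mm. The skip's red plate (same hole) lies at z = -33 to -41 mm when the skip is upright. Nothing stands over the upper plate.
- skip_hole (a point): Middle of the hole's upper mouth in the skip's red lock plate; it turns with the skip and lies on the bracket's bore axis only at 0 rad.
- pin: Loose locking pin, 150 mm long, 0.15 kg. Origin at its tip, z along it to the head. Steel shaft 14 mm thick, 95 mm long, first 12 mm tapering from 6 mm; then a round red head 28 mm thick, 55 mm long (z = 95 to 150 mm); the head's underside rests on the upper plate when home. Starts upright, loose in the wooden block's hole, tip 8 mm above the bench.
- holder: Wooden block 70 x 70 x 50 mm (fixed) with an 18 mm hole 42 mm deep from the top, in which the pin starts. Origin in the middle of its underside.
- carton_a: Loose blue carton 75 x 50 x 40 mm, 0.09 kg, starting in the skip. Origin in the middle of its underside.
- carton_b: Loose white carton 75 x 50 x 40 mm, 0.09 kg, starting in the skip. Origin in the middle of its underside.
- filter: Bystander: white and orange oil filter, 76 mm across, 88 mm high. Origin in the middle of its underside.
- aerosol: Bystander: blue spray can, 54 mm across, 160 mm high. Origin in the middle of its underside.
- wrench: Bystander: steel wrench, 190 mm long, lying flat.
- parts_box: Bystander: brown carton 110 x 80 x 60 mm. Origin in the middle of its underside.
- hub: Bystander: dark steel wheel hub, 100 mm across, 40 mm high. Origin in the middle of its underside.
- mug: Bystander: blue mug, 80 mm across, 90 mm high. Origin in the middle of its underside.
- driver: Bystander: screwdriver, 200 mm long, lying flat.
Things that resemble listed ones, but are neither listed nor needed, are in the scene too. Leave any blue look-alike of the pin alone.

How it is judged:
On the way, in this order (a step that is already met when the one before it is completed fails the run):
1. the skip is tipped right over (past 1.5 rad) (value of joint skip above 1.5 rad), for 0.1 s.
2. the skip is back upright (within 0.05 rad) and both cartons are in the catch tray (value of joint skip below 0.05 rad and x of carton_a in the frame of station between 0.01 and 0.25 m and y of carton_a in the frame of station between -0.13 and 0.13 m and z of each of carton_a, carton_b in the frame of station below 0.085 m and x of carton_b in the frame of station between 0.01 and 0.25 m and y of carton_b in the frame of station between -0.13 and 0.13 m), for 0.3 s.
At the end, for the whole second after the job is handed in: The skip is upright within 0.05 rad; both cartons lie at rest in the catch tray; the pin is through all three holes of the lock, along the bore within 0.12 rad and 8 mm sideways, with its head within 6 mm of the upper plate, released and at rest (all of step 2 and z of pin in the frame of lock_bracket below -0.089 m and x of pin in the frame of lock_bracket between -0.008 and 0.008 m and y of pin in the frame of lock_bracket between -0.008 and 0.008 m and angle between the z axis of pin and the z axis of lock_bracket, either way round below 0.12 rad and linear speed of each of pin, carton_a, carton_b below 0.02 m/s); the robot touches nothing.
It fails at once if the skip slams upright (faster than 2.5 rad/s just before its stop) (value of joint skip below 0.15 rad and velocity of joint skip below -2.5 rad/s).
It fails at once if a bystander is moved by more than 30 mm (distance of any of filter, aerosol, wrench, parts_box, hub, mug, driver from where it was at the start of the episode above 0.03 m).
It also fails if it takes over 72 s, if anything falls off the work surface, if the arm or the gripper's body presses on something with over 40 N, if the wrist force passes 120 N, or if a joint passes its speed limit or range.

## Working session

There is one attempt and no reset: what is moved stays moved. The work goes in short steps, Python scripts to look and compute and a shell command to move; the robot and the scene stay as the last step left them, time stands still between calls to the robot, and variables do not carry over. Pictures are saved under pics/ and viewed, at most 10 in all, crops included, and the job is handed in when it is done.

```bash
ls; mkdir -p pics
cat > h.py <<'E'
import numpy as np,cv2
from rig import arm
from scipy.spatial.transform import Rotation as R
def save(c,n):
    im=arm.read_camera(c); cv2.imwrite(f'pics/{n}.png',im[:,:,::-1]); return im
def ray(m,uv):
    k=np.array([(uv[0]-m['cx'])/m['fx'],-(uv[1]-m['cy'])/m['fy'],-1.]); T=np.array(m['T'])
    d=T[:3,:3]@k; return T[:3,3],d/np.linalg.norm(d)
def atz(m,uv,z):
    o,d=ray(m,uv); return o+d*(z-o[2])/d[2]
def proj(m,p):
    T=np.array(m['T']); q=T[:3,:3].T@(np.array(p)-T[:3,3]); return [m['cx']+m['fx']*q[0]/-q[2], m['cy']-m['fy']*q[1]/-q[2]]
def tri(rs):
    A=np.zeros((3,3));b=np.zeros(3)
    for o,d in rs:
        P=np.eye(3)-np.outer(d,d);A+=P;b+=P@o
    x=np.linalg.solve(A,b); return x,[np.linalg.norm((np.eye(3)-np.outer(d,d))@(x-o)) for o,d in rs]
E
python3 - <<'E'
from h import *
np.set_printoptions(precision=3,suppress=True)
a=save('scene','s0');b=save('top','t0')
cm={c:arm.camera_model(c) for c in('scene','top')}
print({c:{k:v for k,v in m.items()} for c,m in cm.items()})
for l in ['station','skip_hinge','skip_handle','lock_bracket','skip_hole','pin','holder','carton_a','filter','aerosol','hub','mug','parts_box']:
    r={c:arm.spot_point(l,c)[:3] for c in cm}
    print(l,{c:[(np.round(x['at'],1).tolist(),round(x['p'],2)) for x in v] for c,v in r.items()})
    if all(r.values()): print('   ',tri([ray(cm[c],r[c][0]['at']) for c in cm]))
print(arm.state()); print(arm.tcp_to_grasp)
E
```

```text
pics
{'scene': {'fx': 540.0043107549077, 'fy': 540.0043107549077, 'cx': 317.9404995990718, 'cy': 243.7309406778605, 'T': array([[ 0.365, -0.622,  0.693,  1.568],
       [ 0.931,  0.243, -0.272, -0.395],
       [ 0.   ,  0.744,  0.668,  1.167],
       [ 0.   ,  0.   ,  0.   ,  1.   ]])}, 'top': {'fx': 482.0696514222053, 'fy': 482.0696514222053, 'cx': 322.1312033736616, 'cy': 249.98754788309796, 'T': array([[-0.013,  0.993, -0.117,  0.396],
       [-1.   , -0.014, -0.013,  0.021],
       [-0.014,  0.117,  0.993,  1.257],
       [ 0.   ,  0.   ,  0.   ,  1.   ]])}}
station {'scene': [([314.5, 284.8], 0.96)], 'top': [([334.6, 253.7], 0.63)]}
    (array([0.533, 0.003, 0.009]), [np.float64(0.0023410727217384815), np.float64(0.002341072721738458)])
skip_hinge {'scene': [([315.4, 261.6], 0.91)], 'top': [([340.4, 251.1], 0.75)]}
    (array([ 0.531, -0.003,  0.105]), [np.float64(0.005893375341798462), np.float64(0.005893375341798608)])
skip_handle {'scene': [([257.7, 232.8], 0.98), ([314.1, 261.0], 0.74), ([214.8, 264.6], 0.74)], 'top': [([402.5, 285.6], 0.65)]}
    (array([ 0.442, -0.138,  0.
[... 2009 characters left out ...]
75390067)])
parts_box {'scene': [([196.3, 366.3], 0.82), ([273.2, 256.9], 0.6)], 'top': [([480.8, 194.8], 0.78)]}
    (array([ 0.685, -0.385,  0.002]), [np.float64(0.0006240521559285461), np.float64(0.0006240521559284512)])
{'t': 1.4, 'joint_positions': array([-0.806,  0.04 ,  0.085, -0.   , -1.616, -0.334]), 'qvel': array([-0.   , -0.001, -0.001, -0.001, -0.   , -0.   ]), 'joint_efforts': array([ -0.001, -36.791,  34.743,   6.933,  -0.001,  -0.   ]), 'ee_pos': array([ 0.251, -0.545,  0.205]), 'eef_rot': array([ 0.671, -3.069, -0.   ]), 'contact_force': array([ 0.096, -0.878, -0.131]), 'ft_torque': array([ 0.033, -0.034,  0.005]), 'grasp_force': 0.0, 'grip_width': 0.08529802758905888}
0.0187
```

View pics/s0.png

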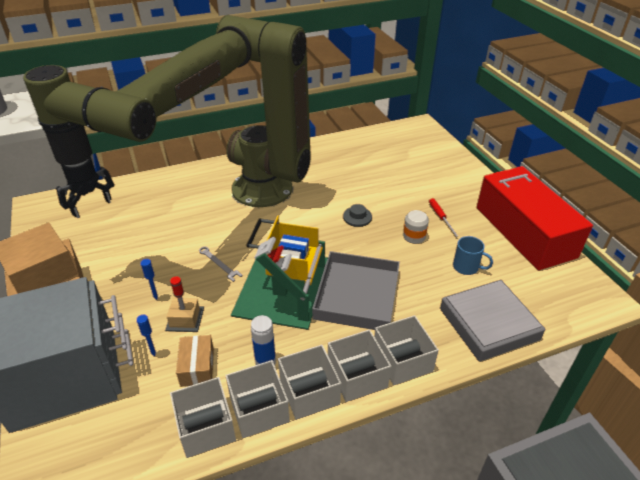

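View pics/t0.png

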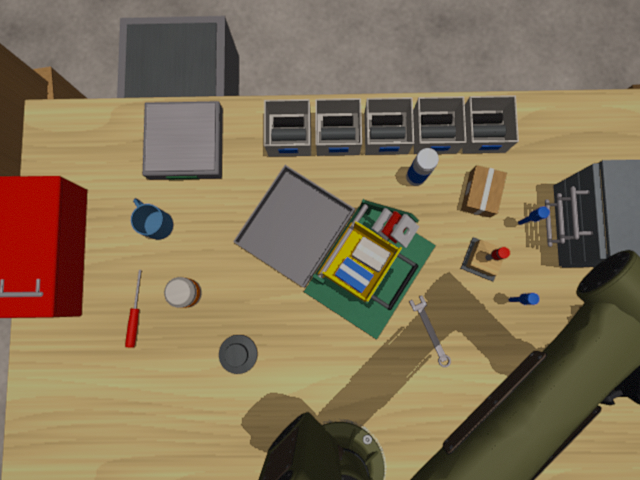

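The red-headed pin stands in the wooden block at about scene (178,292), top (500,254). Its look-alikes are blue: scene (148,268) and (145,328), top (538,214) and (530,298). The tray corners show in the top view near (287,167), (353,208), (303,286) and (235,241). The handle is near top (402,285) and the lock near (405,232). Next I fit the station pose.

```bash
cat >> h.py <<'E'
from scipy.optimize import least_squares
def W(s,p):  # station->world, s=(x,y,yaw)
    c,n=np.cos(s[2]),np.sin(s[2]); p=np.asarray(p,float)
    return np.array([s[0]+c*p[0]-n*p[1], s[1]+n*p[0]+c*p[1], p[2]])
def fit(obs,cm,s0=(.53,0,1.0)):
    f=lambda s:np.concatenate([np.array(proj(cm[c],W(s,p)))-uv for c,p,uv in obs])
    r=least_squares(f,s0,loss='soft_l1',f_scale=2); return r.x,np.round(f(r.x),1).reshape(-1,2)
E
python3 - <<'E'
from h import *
np.set_printoptions(precision=3,suppress=True)
cm={c:arm.camera_model(c) for c in('scene','top')}
h=(0,0,.1);k=(-.17,0,.185);o=(0,0,0)
obs=[('scene',o,(314.5,284.8)),('top',o,(334.6,253.7)),('scene',h,(315.4,261.6)),('top',h,(340.4,251.1)),('scene',k,(257.7,232.8)),('top',k,(402.5,285.6)),
('top',(.237,-.12,.045),(287,167)),('top',(.237,.12,.045),(235,241)),('top',(.022,.12,.045),(303,286)),('top',(.022,-.12,.045),(353,208))]
s,r=fit(obs,cm); print(s,r.tolist())
for n,p in dict(lock=(.555,-.153,.221),hole=(.565,-.13,.202)).items():
    d=np.array(p)-[s[0],s[1],0]; c,q=np.cos(s[2]),np.sin(s[2]); print(n,[c*d[0]+q*d[1],-q*d[0]+c*d[1],d[2]])
print('handle',W(s,k),'end',W(s,(.148,0,.219)))
# pin head candidates by colour
im=cv2.imread('pics/t0.png');hsv=cv2.cvtColor(im,cv2.COLOR_BGR2HSV)
for c,box in(('t0',(470,530,230,280)),('s0',(160,200,265,325))):
    hsv=cv2.cvtColor(cv2.imread(f'pics/{c}.png'),cv2.COLOR_BGR2HSV);m=((hsv[...,0]<6)|(hsv[...,0]>174))&(hsv[...,1]>180)&(hsv[...,2]>60)
    x0,x1,y0,y1=box;ys,xs=np.nonzero(m[y0:y1,x0:x1]);print(c,xs.mean()+x0,ys.mean()+y0,len(xs));uv=(xs.mean()+x0,ys.mean()+y0)
    if c=='t0':a=ray(cm['top'],uv)
    else:print('head centre',tri([a,ray(cm['scene'],uv)]))
st=arm.state();Rt=R.from_rotvec(st['eef_rot']).as_matrix();print(Rt)
m=arm.camera_model('wrist');T=np.array(m['T']);print('cam in tool',Rt.T@(T[:3,3]-st['ee_pos']),Rt.T@T[:3,:3],m['fx'])
E
```

```text
[0.533 0.    0.981] [[0.1, 2.5], [1.7, 0.5], [-0.9, 1.4], [-3.5, -1.4], [-2.8, -0.8], [-0.5, 1.0], [-2.2, -2.9], [-2.3, 0.2], [0.3, 1.4], [1.8, 0.4]]
lock [np.float64(-0.11534984440544675), np.float64(-0.10308445181730366), np.float64(0.221)]
hole [np.float64(-0.09067218942453997), np.float64(-0.09861082413461435), np.float64(0.202)]
handle [ 0.439 -0.141  0.185] end [0.616 0.123 0.219]
t0 501.1642857142857 252.9857142857143 140
s0 176.4967741935484 285.47741935483873 155
head centre (array([ 0.516, -0.382,  0.136]), [np.float64(0.0005031912157611318), np.float64(0.0005031912157610755)])
[[-0.909 -0.418 -0.   ]
 [-0.418  0.909  0.   ]
 [ 0.     0.    -1.   ]]
cam in tool [ 0.074  0.001 -0.168] [[-0.     0.956  0.292]
 [ 1.     0.     0.   ]
 [ 0.     0.292 -0.956]] 427.82814500380687
```

```bash
python3 -m crank '[[-0.113,0.096,-0.028,0,0,0,1],[-0.113,0.096,-0.028,0,0,0,1],[-0.113,0.096,-0.028,0,0,0,1],[-0.113,0.096,-0.028,0,0,0,1],[-0.113,0.096,-0.028,0,0,0,1]]' >/dev/null
python3 -m crank '[[-0.113,0.096,-0.028,0,0,0,1],[-0.113,0.096,-0.028,0,0,0,1],[-0.113,0.096,-0.028,0,0,0,1],[-0.113,0.096,-0.028,0,0,0,1],[-0.113,0.096,-0.028,0,0,0,1]]'
python3 -m crank '[[-0.113,0.096,-0.028,0,0,0,0],[-0.113,0.096,-0.028,0,0,0,0],[0,0,0,0,0,1,0],[0,0,0,0,0,1,0],[0,0,0,0,0,1,0]]'
python3 -m crank '[[0,0,0,0,0,1,0],[0,0,0,0,0,1,0],[0,0,0,0,0,1,0],[0,0,0,0,0,1,0],[0,0,0,0,0,1,0]]'
python3 -m crank '[[0,0,0,0,0,0.5,0],[0,0,0,0,0,0,0],[0,0,0,0,0,0,0]]'
```

```text
t: 2.23
ee_pos: [0.4073, -0.2074, 0.2753]
eef_rot: [-0.671, 3.068, -0.0]
contact_force: [1.8, -0.5, -0.3]
grip_width: 0.0852
grasp_force: 0.0
t: 2.65
ee_pos: [0.4387, -0.141, 0.2888]
eef_rot: [-0.105, 3.14, 0.0]
contact_force: [0.5, -0.5, -0.1]
grip_width: 0.0428
grasp_force: 0.0
t: 3.07
ee_pos: [0.4383, -0.1419, 0.2887]
eef_rot: [0.831, 3.03, 0.0]
contact_force: [0.1, 0.8, 0.8]
grip_width: 0.0426
grasp_force: 0.0
t: 3.32
ee_pos: [0.4383, -0.1419, 0.2887]
eef_rot: [0.909, 3.007, 0.0]
contact_force: [0.7, -0.0, 0.5]
grip_width: 0.0432
grasp_force: 0.0
```

```bash
cat >> h.py <<'E'
def tool():
    st=arm.state();return np.array(st['ee_pos']),R.from_rotvec(st['eef_rot']).as_matrix()
S=np.array([.533,0,.981])
E
python3 - <<'E'
from h import *
np.set_printoptions(precision=4,suppress=True)
m=arm.camera_model('wrist');im=save('wrist','w0')
for l in('skip_handle','skip_hinge','lock_bracket','skip_hole'):
    for x in arm.spot_point(l,'wrist')[:2]: print(l,x['at'],x['p'])
print(proj(m,W(S,(-.17,0,.185))),proj(m,W(S,(-.17,.05,.185))),proj(m,W(S,(-.17,-.05,.185))))
for p in arm.trace('skip_handle','wrist')[:1]: ys,xs=np.nonzero(p['mask']);print(xs.min(),xs.max(),ys.min(),ys.max())
E
```

```text
skip_handle [320.5, 226.2] 0.78
skip_hinge [519.2, 197.9] 0.8
[np.float64(317.81252583232197), np.float64(224.09618201967064)] [np.float64(318.0022488704206), np.float64(146.91103186939569)] [np.float64(317.64151578657606), np.float64(293.6683130079791)]
96 268 83 206
```

View pics/w0.png

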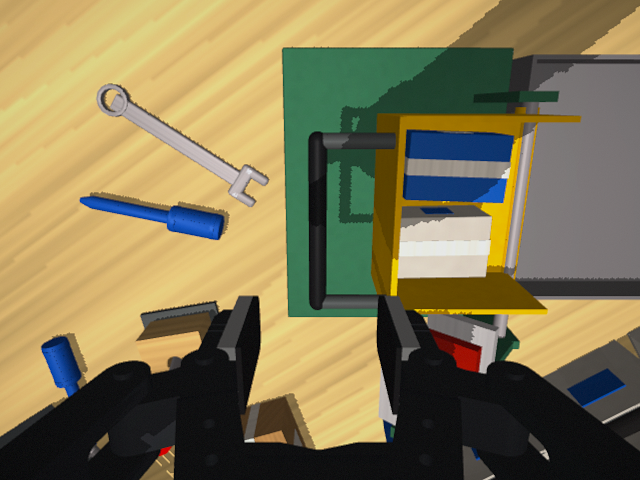

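The black handle bar is at column 318, rows 130–305, which matches the prediction of (318,224). It runs along y between the two fingers, so I descend and grip.

```bash
python3 -m crank '[[0,0,0.1,0,0,0,0],[0,0,0.13,0,0,0,0],[0,0,0.13,0,0,0,0],[0,0,0.13,0,0,0,0],[0,0,0,0,0,0,0]]'
python3 -m crank '[[0,0,0,0,0,0,-1],[0,0,0,0,0,0,-1],[0,0,0,0,0,0,-1],[0,0,0,0,0,0,-1],[0,0,0,0,0,0,-1]]'
python3 - <<'E'
import numpy as np
# arc increments, tool y=+x_st, tool z=-z ; steps of 0.1 rad
a=np.arctan2(.085,-.17)-np.arange(0,2.01,.1);r=.19007
y=r*np.cos(a);z=r*np.sin(a)
for i in range(20): print(i+1,np.round((y[i+1]-y[i])/.25,3),np.round(-(z[i+1]-z[i])/.25,3))
E
```

```text
t: 4.03
ee_pos: [0.4351, -0.141, 0.1588]
eef_rot: [-0.908, -2.996, 0.002]
contact_force: [-0.4, 1.0, -1.4]
grip_width: 0.0427
grasp_force: 0.0
t: 4.45
ee_pos: [0.439, -0.1419, 0.1677]
eef_rot: [0.912, 3.004, 0.001]
contact_force: [-0.5, 0.0, -0.2]
grip_width: 0.0001
grasp_force: 0.0
1 0.037 -0.066
2 0.044 -0.062
3 0.05 -0.057
4 0.055 -0.052
5 0.06 -0.046
6 0.065 -0.04
7 0.068 -0.034
8 0.071 -0.027
9 0.073 -0.019
10 0.075 -0.012
11 0.076 -0.004
12 0.076 0.003
13 0.075 0.011
14 0.074 0.018
15 0.072 0.026
16 0.069 0.033
17 0.065 0.039
18 0.061 0.046
19 0.056 0.051
20 0.051 0.057
```

The fingers shut on nothing (width 0), so I check where the bar is.

Run:
```python
from h import *
np.set_printoptions(precision=4,suppress=True)
a=save('wrist','w1');b=save('scene','s1')
cv2.imwrite('pics/c1.png',np.hstack([a[::1,100:540],cv2.resize(b[180:320,200:340],(360,480),interpolation=cv2.INTER_CUBIC)])[:,:,::-1])
st=arm.state();print(st['grip_width'],st['ee_pos'],st['contact_force'],st['grasp_force'])
cm={'scene':arm.camera_model('scene')}
print(proj(cm['scene'],st['ee_pos']),proj(cm['scene'],W(S,(-.17,0,.185))))
```

```text
-0.0002348392968524838 [ 0.4387 -0.1419  0.1669] [-0.7481  0.0985  0.0592] 0.0
[np.float64(255.1564299799979), np.float64(236.91002653200258)] [np.float64(254.84549364845046), np.float64(231.9228730372218)]
```

View pics/c1.png

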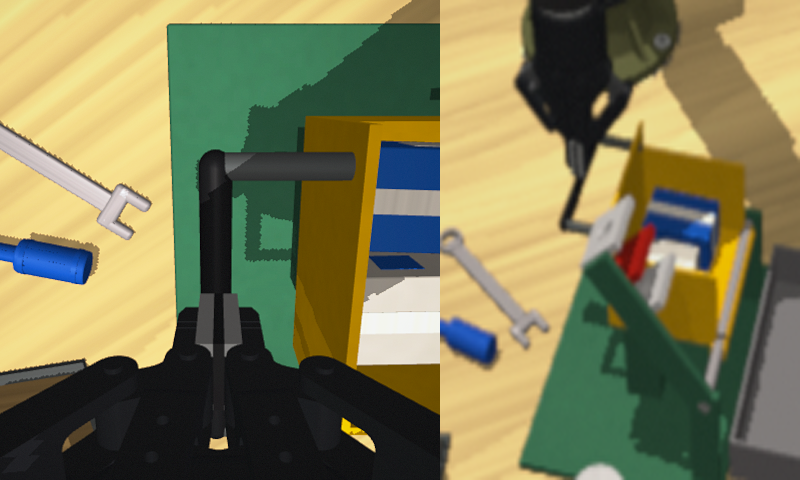

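Run:
```python
from h import *
np.set_printoptions(precision=1,suppress=True)
m=arm.camera_model('wrist'); e,Rt=tool()
for z in(.165,.175,.185,.195): print(z,np.array(proj(m,W(S,(-.17,.056,z)))),np.array(proj(m,W(S,(-.17,.0,z)))))
print('tcp',np.array(proj(m,e)),'22 up',np.array(proj(m,e+[0,0,.0187])))
im=cv2.imread('pics/w1.png');print(im[250,290:345,:].sum(1)//3); print(im[100:200,370].sum(1)//3)
c=im[200:480,200:460];cv2.imwrite('pics/c2.png',cv2.resize(np.clip(c.astype(float)*2.5,0,255).astype(np.uint8),(780,600)*1 if 0 else (557,600),interpolation=cv2.INTER_CUBIC))
```

```text
0.165 [317.1 154.9] [317.1 286.3]
0.175 [317.1 158. ] [317.1 296.3]
0.185 [317.  161.4] [317.1 307.3]
0.195 [317.  165.3] [317.  319.8]
tcp [316.2 289.3] 22 up [316.  309.3]
[102 100 101 100 102 100 101 102 104  90  23  12  17  17  18  19  14  18
  20  22  20  18  20  22  26  26  26  27  24  24  22  19  20  21  16  19
  18  16  20  17   8  58 107 100 100 102 100 100 101 100 100 100 100 101
 101]
[ 97  97  98  97  97  98 100  68  54  56  56  57  58  57  58  57  56  58
  57  56  57  56  56  57  55  58  57  57  58  58  58  59  55  57  57  56
  56  57  58  57  57  56  57  56  57  56  57  56  58  58  57  59  44  41
  45  47  49  51  51  53  55  57  59  59  60  62  61  62  63  62  61  58
  57  56  54  53  53  52  50  48  49  56  58  59  57  57  58  59  59  60
  59  60  59  59  59  59  59  59  61  57]
```

View pics/c2.png

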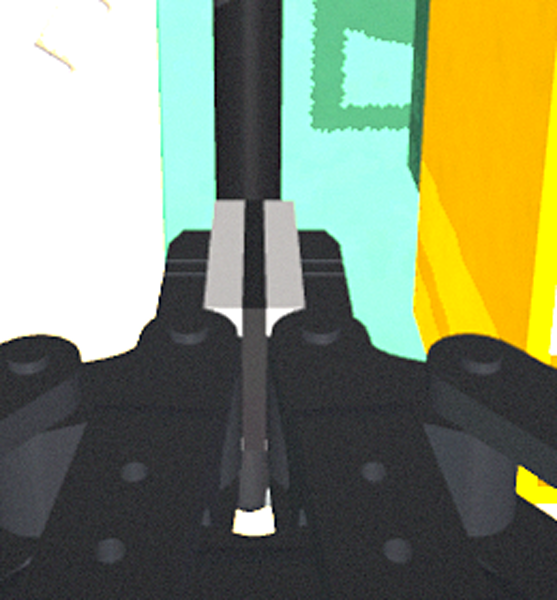

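The closed pads end at about row 293, so their tips are around z ≈ 0.19, just above the bar. They ended higher than nominal. I reopen, go 22 mm lower and grip again.

```bash
python3 -m crank '[[0,0,0,0,0,0,0],[0,0,0,0,0,0,0],[0,0,0,0,0,0,0],[0,0,0.03,0,0,0,0],[0,0,0.03,0,0,0,0]]'
python3 -m crank '[[0,0,0.03,0,0,0,0],[0,0,0,0,0,0,0],[0,0,0,0,0,0,-1],[0,0,0,0,0,0,-1],[0,0,0,0,0,0,-1]]'
python3 -m crank '[[0,0,0,0,0,0,-1],[0,0,0,0,0,0,-1],[0,0,0,0,0,0,-1]]'
```

```text
t: 4.97
ee_pos: [0.4385, -0.1418, 0.1507]
eef_rot: [0.912, 3.006, 0.001]
contact_force: [0.3, 0.3, -0.5]
grip_width: 0.0428
grasp_force: 0.0
t: 5.38
ee_pos: [0.438, -0.1426, 0.1441]
eef_rot: [-0.913, -3.006, 0.002]
contact_force: [1.2, -1.2, -2.1]
grip_width: 0.01
grasp_force: 58.4
t: 5.63
ee_pos: [0.4381, -0.1425, 0.144]
eef_rot: [0.913, 3.006, -0.002]
contact_force: [-3.5, -2.9, 1.9]
grip_width: 0.0098
grasp_force: 58.5
```

Gripped: width 10 mm, 58 N. Tipping begins, following the arc.

```bash
python3 -m crank '[[0,0.018,-0.033,0,0,0,-1],[0,0.019,-0.033,0,0,0,-1],[0,0.022,-0.031,0,0,0,-1],[0,0.022,-0.031,0,0,0,-1],[0,0.025,-0.029,0,0,0,-1]]'
python3 -m crank '[[0,0.025,-0.028,0,0,0,-1],[0,0.027,-0.026,0,0,0,-1],[0,0.028,-0.026,0,0,0,-1],[0,0.030,-0.023,0,0,0,-1],[0,0.030,-0.023,0,0,0,-1]]'
```

```text
t: 6.05
ee_pos: [0.452, -0.1215, 0.1834]
eef_rot: [-0.914, -3.004, 0.006]
contact_force: [-5.3, -8.4, 2.4]
grip_width: 0.0098
grasp_force: 58.5
t: 6.47
ee_pos: [0.4712, -0.0928, 0.2163]
eef_rot: [-0.915, -3.005, 0.007]
contact_force: [-6.7, -7.9, 5.9]
grip_width: 0.0096
grasp_force: 58.4
```

```bash
python3 -m crank '[[0,0.032,-0.020,0,0,0,-1],[0,0.033,-0.020,0,0,0,-1],[0,0.034,-0.017,0,0,0,-1],[0,0.034,-0.017,0,0,0,-1],[0,0.035,-0.014,0,0,0,-1]]'
python3 -m crank '[[0,0.036,-0.013,0,0,0,-1],[0,0.036,-0.010,0,0,0,-1],[0,0.037,-0.009,0,0,0,-1],[0,0.037,-0.006,0,0,0,-1],[0,0.038,-0.006,0,0,0,-1]]'
python3 -m crank '[[0,0.038,-0.002,0,0,0,-1],[0,0.038,-0.002,0,0,0,-1],[0,0.038,0.001,0,0,0,-1],[0,0.038,0.002,0,0,0,-1],[0,0.038,0.005,0,0,0,-1]]'
python3 -m crank '[[0,0.037,0.006,0,0,0,-1],[0,0.037,0.009,0,0,0,-1],[0,0.037,0.009,0,0,0,-1],[0,0.036,0.013,0,0,0,-1],[0,0.036,0.013,0,0,0,-1]]'
```

```text
t: 6.88
ee_pos: [0.4952, -0.0573, 0.2397]
eef_rot: [0.913, 3.004, -0.004]
contact_force: [-8.6, -4.4, 10.5]
grip_width: 0.0094
grasp_force: 61.1
t: 7.3
ee_pos: [0.5213, -0.0178, 0.2496]
eef_rot: [0.912, 3.005, -0.0]
contact_force: [-5.5, -2.4, 4.5]
grip_width: 0.0099
grasp_force: 63.4
t: 7.72
ee_pos: [0.5483, 0.0227, 0.2472]
eef_rot: [0.912, 3.006, 0.001]
contact_force: [-3.0, -0.9, 5.2]
grip_width: 0.0094
grasp_force: 64.9
t: 8.13
ee_pos: [0.5741, 0.0609, 0.2335]
eef_rot: [0.912, 3.006, 0.001]
contact_force: [1.6, -0.9, 1.6]
grip_width: 0.01
grasp_force: 65.5
```

```bash
python3 -m crank '[[0,0.034,0.016,0,0,0,-1],[0,0.034,0.017,0,0,0,-1],[0,0.033,0.019,0,0,0,-1],[0,0.032,0.020,0,0,0,-1],[0,0.031,0.022,0,0,0,-1]]'
python3 -m crank '[[0,0.030,0.023,0,0,0,-1],[0,0.028,0.025,0,0,0,-1],[0,0.028,0.026,0,0,0,-1],[0,0,0,0,0,0,-1],[0,0,0,0,0,0,-1]]'
python3 - <<'E'
from h import *
a=save('scene','s2');b=save('top','t2')
cv2.imwrite('pics/c3.png',np.hstack([cv2.resize(a[200:340,220:420],(480,336)),cv2.resize(b[150:350,220:420],(310,336))])[:,:,::-1])
cm={c:arm.camera_model(c) for c in('scene','top')}
for l in('carton_a',):
  for c in cm:
    for x in arm.spot_point(l,c)[:3]:
        w=atz(cm[c],x['at'],.01)-[S[0],S[1],0];co,s=np.cos(S[2]),np.sin(S[2]);print(c,x['at'],x['p'],co*w[0]+s*w[1],-s*w[0]+co*w[1])
E
```

```text
t: 8.55
ee_pos: [0.5964, 0.0948, 0.2097]
eef_rot: [-0.912, -3.006, -0.0]
contact_force: [1.0, -0.7, -1.2]
grip_width: 0.0092
grasp_force: 65.1
t: 8.97
ee_pos: [0.6081, 0.1127, 0.1907]
eef_rot: [-0.911, -3.006, -0.0]
contact_force: [1.4, 1.0, 0.7]
grip_width: 0.0097
grasp_force: 65.3
scene [361.3, 279.6] 0.74 0.13179311491524087 0.0513104771692484
scene [361.0, 290.2] 0.73 0.13770403659772143 0.008290367992121517
top [316.0, 180.8] 0.67 0.1511900594363819 -0.13433087513091968
top [287.9, 235.6] 0.6 0.13268415638676734 0.028552460576387495
```

View pics/c3.png

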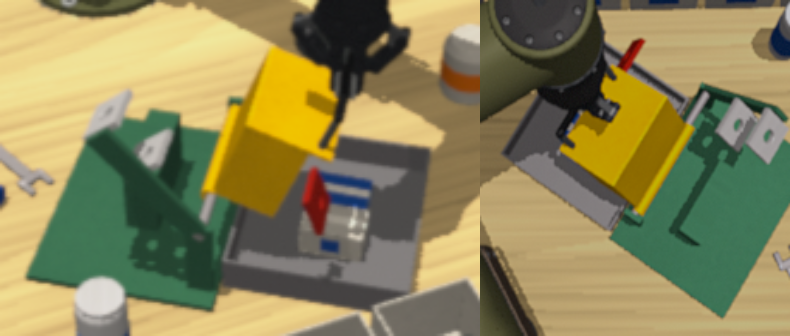

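Both cartons lie in the tray (blue at scene (361,280), white just before it), and the skip is at about 1.9 rad. Now I ease it back along the reversed arc.

```bash
python3 -m crank '[[0,-0.028,-0.026,0,0,0,-1],[0,-0.028,-0.025,0,0,0,-1],[0,-0.030,-0.023,0,0,0,-1],[0,-0.031,-0.022,0,0,0,-1],[0,-0.032,-0.020,0,0,0,-1]]' | sed -n 2,5p
python3 -m crank '[[0,-0.033,-0.019,0,0,0,-1],[0,-0.034,-0.017,0,0,0,-1],[0,-0.034,-0.016,0,0,0,-1],[0,-0.036,-0.013,0,0,0,-1],[0,-0.036,-0.013,0,0,0,-1]]' | sed -n 2,5p
python3 -m crank '[[0,-0.037,-0.009,0,0,0,-1],[0,-0.037,-0.009,0,0,0,-1],[0,-0.037,-0.006,0,0,0,-1],[0,-0.038,-0.005,0,0,0,-1],[0,-0.038,-0.002,0,0,0,-1]]' | sed -n 2,5p
python3 -m crank '[[0,-0.038,-0.001,0,0,0,-1],[0,-0.038,0.002,0,0,0,-1],[0,-0.038,0.002,0,0,0,-1],[0,-0.038,0.006,0,0,0,-1],[0,-0.037,0.006,0,0,0,-1]]' | sed -n 2,5p
```

```text
ee_pos: [0.5873, 0.0813, 0.222]
eef_rot: [0.911, 3.005, 0.004]
contact_force: [1.2, 5.1, 2.0]
grip_width: 0.0095
ee_pos: [0.5633, 0.0452, 0.2427]
eef_rot: [0.91, 3.004, 0.006]
contact_force: [-0.4, 4.7, 4.8]
grip_width: 0.0095
ee_pos: [0.5369, 0.0056, 0.2505]
eef_rot: [0.911, 3.004, 0.004]
contact_force: [0.0, 3.2, 6.7]
grip_width: 0.0098
ee_pos: [0.5102, -0.0344, 0.2452]
eef_rot: [0.913, 3.005, -0.0]
contact_force: [-0.8, 2.2, 2.7]
grip_width: 0.0094
```

```bash
python3 -m crank '[[0,-0.037,0.009,0,0,0,-1],[0,-0.036,0.010,0,0,0,-1],[0,-0.036,0.013,0,0,0,-1],[0,-0.035,0.014,0,0,0,-1],[0,-0.034,0.017,0,0,0,-1]]' | sed -n 2,5p
python3 -m crank '[[0,-0.034,0.017,0,0,0,-1],[0,-0.033,0.020,0,0,0,-1],[0,-0.032,0.020,0,0,0,-1],[0,-0.030,0.023,0,0,0,-1],[0,-0.030,0.023,0,0,0,-1]]' | sed -n 2,5p
python3 -m crank '[[0,-0.028,0.026,0,0,0,-1],[0,-0.027,0.026,0,0,0,-1],[0,-0.025,0.028,0,0,0,-1],[0,-0.025,0.029,0,0,0,-1],[0,-0.022,0.031,0,0,0,-1]]' | sed -n 2,5p
python3 -m crank '[[0,-0.022,0.031,0,0,0,-1],[0,-0.019,0.033,0,0,0,-1],[0,-0.018,0.033,0,0,0,-1],[0,0,0,0,0,0,-1],[0,0,0,0,0,0,-1]]'
```

```text
ee_pos: [0.4857, -0.0712, 0.228]
eef_rot: [-0.913, -3.006, 0.001]
contact_force: [-0.5, -0.6, 2.8]
grip_width: 0.0098
ee_pos: [0.4637, -0.1039, 0.202]
eef_rot: [-0.912, -3.006, 0.0]
contact_force: [2.3, -0.3, -0.9]
grip_width: 0.0094
ee_pos: [0.4463, -0.1301, 0.167]
eef_rot: [0.912, 3.006, 0.0]
contact_force: [2.5, -3.1, -1.1]
grip_width: 0.0098
t: 12.5
ee_pos: [0.4378, -0.1424, 0.1422]
eef_rot: [-0.912, -3.005, 0.002]
contact_force: [4.5, -5.3, -5.1]
grip_width: 0.0097
grasp_force: 68.2
```

The skip is resting on its stop. I release it and move up beside the lock to look.

```bash
python3 -m crank '[[0,0,0,0,0,0,0],[0,0,0,0,0,0,0],[0,0,0,0,0,0,0],[0,0,-0.1,0,0,0,0],[0,0,-0.15,0,0,0,0]]' | sed -n 2,5p
python3 -m crank '[[0,0,-0.15,0,0,0,0],[0,0,-0.15,0,0,0,0],[0,0,-0.1,0,0,0,0],[-0.13,0.05,0,0,0,0,0],[-0.13,0.05,0,0,0,0,0]]' | sed -n 2,5p
python3 -m crank '[[-0.13,0.06,0,0,0,0,0],[-0.13,0.06,0,0,0,0,0],[0,0,0,0,0,0,0],[0,0,0,0,0,0,0]]'
cat > look.py <<'E'
from h import *
import sys
np.set_printoptions(precision=4,suppress=True)
m=arm.camera_model('wrist');T=np.array(m['T']);print(tool()[0])
save('wrist',sys.argv[1])
import json
json.dump({**{k:m[k] for k in('fx','fy','cx','cy')},'T':T.tolist()},open(f'pics/{sys.argv[1]}.json','w'))
for l in sys.argv[2:]:
    for x in arm.spot_point(l,'wrist')[:2]: print(l,x['at'],x['p'])
E
python3 look.py w3 lock_bracket skip_hole skip_handle skip_hinge
python3 - <<'E'
from h import *
m=arm.camera_model('wrist')
for p in((-.115,-.103,.221),(-.092,-.103,.196)): print(proj(m,W(S,p)))
E
```

```text
ee_pos: [0.4363, -0.1413, 0.203]
eef_rot: [-0.909, -2.999, 0.002]
contact_force: [0.6, 0.1, 0.5]
grip_width: 0.0426
ee_pos: [0.5074, -0.1573, 0.3105]
eef_rot: [0.908, 3.0, 0.004]
contact_force: [1.0, 0.6, -0.2]
grip_width: 0.0426
t: 13.67
ee_pos: [0.5782, -0.1681, 0.3017]
eef_rot: [-0.91, -2.999, 0.003]
contact_force: [0.4, -0.7, -0.5]
grip_width: 0.0427
grasp_force: 0.0
[ 0.5782 -0.1681  0.3017]
lock_bracket [323.7, 191.4] 0.89
skip_hole [359.0, 181.2] 0.6
skip_handle [228.6, 16.8] 0.71
skip_handle [121.2, 7.4] 0.57
skip_hinge [464.7, 37.6] 0.88
skip_hinge [588.4, 11.3] 0.55
[np.float64(318.04888052105713), np.float64(188.92393804764006)]
[np.float64(352.8765340889352), np.float64(181.72283456036254)]
```

View pics/w3.png

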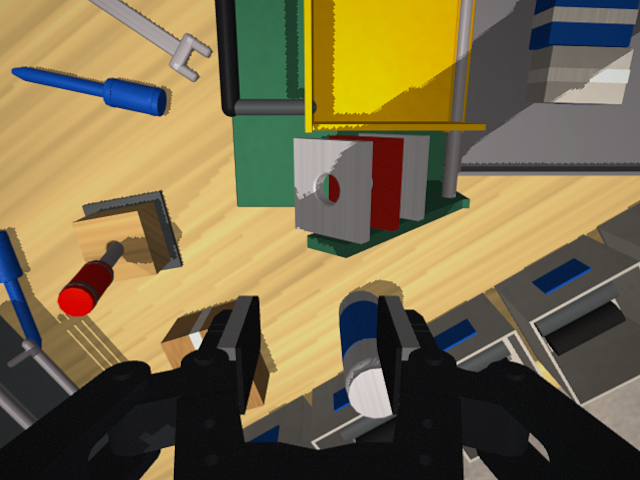

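The upper plate's hole is at (328,188) with the red plate in line below it, plate corners about (294,137), (372,143), (371,243), (294,233). The pin's red head is at (76,302) and the aerosol at (368,350). Next I fit the lock position and the pin.

```bash
cat > lk.py <<'E'
from h import *
import json
np.set_printoptions(precision=4,suppress=True)
m=json.load(open('pics/w3.json'))
im=cv2.imread('pics/w3.png');hsv=cv2.cvtColor(im,cv2.COLOR_BGR2HSV)
# hole
sat=(hsv[165:212,308:350,1]>110).astype(np.uint8)
n,l,st,ce=cv2.connectedComponentsWithStats(sat);i=1+np.argmax(st[1:,4]);hole=ce[i]+[308,165];print('hole',hole,st[i])
def loc(p,s): # lock frame->world given lock station pos & yaw
    pass
th=np.radians(40)
def pt(v,q): # v: lock pos in station(3); q in lock frame
    ax=np.array([np.cos(th),0,np.sin(th)]);az=np.array([-np.sin(th),0,np.cos(th)]);return W(S,np.array(v)+q[0]*ax+q[1]*np.array([0,1,0])+q[2]*az)
cn=[((-.025,.0275,0),(294,137)),((.025,.0275,0),(372,143)),((.025,-.0275,0),(371,243)),((-.025,-.0275,0),(294,233)),((0,0,0),hole)]
f=lambda v:np.concatenate([np.array(proj(m,pt(v,q)))-u for q,u in cn])
r=least_squares(f,(-.115,-.103,.221),loss='soft_l1',f_scale=2);print(r.x,f(r.x).reshape(-1,2).round(1).tolist())
ct=arm.camera_model('top');cs=arm.camera_model('scene')
print('tri hole w/ top',[(tri([ray(m,hole),ray(ct,u)])) for u in((405.8,231),(408.6,232.2))])
V=r.x;print('lock world',pt(V,(0,0,0)))
print('top proj',proj(ct,pt(V,(0,0,0))),'scene',proj(cs,pt(V,(0,0,0))))
# head (this view)
for x0,x1,y0,y1 in[(50,120,255,325)]:
    mk=((hsv[...,0]<6)|(hsv[...,0]>174))&(hsv[...,1]>170);ys,xs=np.nonzero(mk[y0:y1,x0:x1]);uv=(xs.mean()+x0,ys.mean()+y0);print('head',uv,atz(m,uv,.1305),atz(m,(76,302),.158))
print('aerosol',atz(ct,(428,160),.16),atz(m,(372,392),.16),'holder axis guess')
E
python3 lk.py
```

```text
hole [333.2845 188.6904] [ 21  10  11  27 239]
[-0.107  -0.0996  0.2418] [[2.6, -0.5], [-0.0, -2.2], [-2.9, 5.3], [3.9, -1.8], [-2.1, 1.9]]
tri hole w/ top [(array([ 0.5521, -0.1412,  0.2614]), [np.float64(0.0006413614736097843), np.float64(0.0006413614736099539)]), (array([ 0.5404, -0.1362,  0.326 ]), [np.float64(0.0014314345352378587), np.float64(0.0014314345352382134)])]
lock world [ 0.5563 -0.1443  0.2418]
top proj [np.float64(405.7691163591594), np.float64(230.16948525702838)] scene [np.float64(265.01679626673763), np.float64(243.23805567956856)]
head (np.float64(84.4562350119904), np.float64(289.68345323741005)) [ 0.5294 -0.3779  0.1305] [ 0.5326 -0.3705  0.158 ]
aerosol [ 0.7342 -0.2149  0.16  ] [ 0.7341 -0.217   0.16  ] holder axis guess
```

Run:
```python
import cv2,numpy as np
a=cv2.imread('pics/s2.png')[225:275,240:290];b=cv2.imread('pics/t2.png')[205:255,375:425]
f=lambda x:cv2.resize(x,(400,400),interpolation=cv2.INTER_NEAREST)
c=cv2.imread('pics/w3.png')[125:265,275:395]
cv2.imwrite('pics/c4.png',np.vstack([np.hstack([f(a),f(b)])]))
h=cv2.cvtColor(cv2.imread('pics/w3.png'),cv2.COLOR_BGR2HSV);print(h[188,300:350].tolist())
```

```text
[[9, 10, 180], [5, 9, 179], [11, 11, 178], [8, 11, 182], [11, 11, 184], [8, 11, 184], [8, 11, 183], [7, 13, 182], [7, 13, 183], [11, 11, 184], [10, 12, 184], [4, 11, 182], [4, 11, 187], [23, 5, 215], [30, 1, 227], [15, 5, 195], [5, 12, 124], [6, 10, 129], [5, 12, 128], [0, 9, 112], [6, 12, 109], [0, 12, 108], [15, 10, 106], [69, 55, 111], [72, 137, 121], [73, 132, 120], [73, 132, 120], [73, 135, 121], [61, 78, 102], [179, 255, 93], [2, 235, 91], [0, 230, 91], [0, 235, 91], [2, 241, 92], [2, 238, 91], [1, 236, 92], [2, 252, 91], [1, 244, 91], [2, 255, 92], [1, 132, 91], [0, 13, 99], [10, 7, 111], [8, 9, 109], [12, 12, 110], [8, 9, 110], [8, 9, 108], [8, 9, 109], [8, 9, 111], [10, 14, 112], [12, 11, 111]]
```

View pics/c4.png

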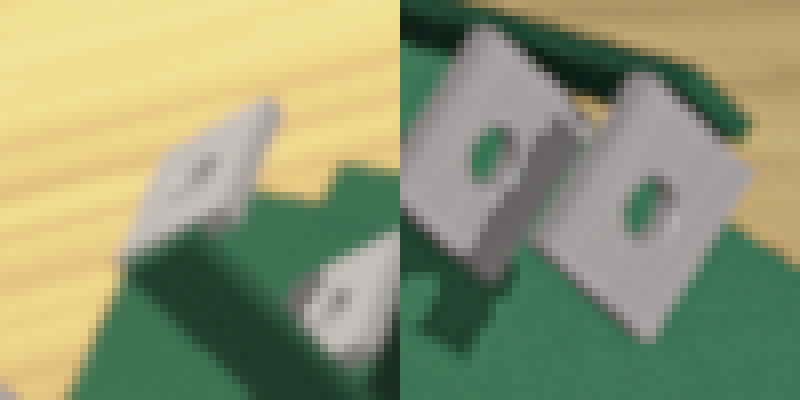

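The crop shows the upper plate's hole at scene (264.7,246.4) and top (406.3,230.7). The lower plate's hole is at scene (282.2,262.2) and top (386.5,224). I fit all of these jointly.

```bash
cat > lk2.py <<'E'
from h import *
import json
np.set_printoptions(precision=4,suppress=True)
m=json.load(open('pics/w3.json'));ct=arm.camera_model('top');cs=arm.camera_model('scene')
th=np.radians(40)
def pt(v,q,yaw=S[2]):
    s=(S[0],S[1],yaw);ax=np.array([np.cos(th),0,np.sin(th)]);az=np.array([-np.sin(th),0,np.cos(th)])
    d=q[0]*ax+q[1]*np.array([0,1,0])+q[2]*az
    return W(S,v)+W((0,0,yaw),d)
o=(0,0,0);l=(0,0,-.066)
obs=[(m,o,(328,188)),(ct,o,(406.1,230.5)),(cs,o,(264.5,246.2)),(ct,l,(386.3,223.9)),(cs,l,(282,262))]
f=lambda x:np.concatenate([np.array(proj(c,pt(x[:3],q,x[3])))-u for c,q,u in obs])
r=least_squares(f,(-.115,-.103,.221,S[2]),loss='soft_l1',f_scale=2)
if __name__=='__main__':
    print(r.x,f(r.x).reshape(-1,2).round(1).tolist(),'world',pt(r.x[:3],o,r.x[3]))
    g=lambda x:f(np.r_[x,S[2]]);q=least_squares(g,(-.115,-.103,.221),loss='soft_l1',f_scale=2);print(q.x,g(q.x).reshape(-1,2).round(1).tolist(),'world',pt(q.x,o))
    for cmn,uvs in((m,((294,137),(372,143),(371,243),(294,233))),):
        for c in((-.025,.0275,0),(.025,.0275,0),(.025,-.0275,0),(-.025,-.0275,0)):print(np.array(proj(m,pt(q.x,c))))
E
python3 lk2.py
```

```text
[-0.1084 -0.0999  0.2331  0.9748] [[0.2, 0.2], [-0.3, 0.6], [0.2, -0.4], [-0.0, 0.5], [-0.6, 0.4]] world [ 0.5557 -0.1457  0.2331]
[-0.1084 -0.0999  0.233 ] [[0.1, 0.3], [-0.3, 0.6], [0.2, -0.4], [-0.1, 0.6], [-0.6, 0.4]] world [ 0.5557 -0.1457  0.233 ]
[294.8509 136.145 ]
[366.9936 140.1889]
[363.6298 243.7965]
[296.1938 227.8134]
```

```bash
python3 -m crank '[[-0.043,-0.142,0,0,0,0,0],[-0.043,-0.142,0,0,0,0,0],[-0.043,-0.142,0,0,0,0,0],[-0.043,-0.142,0,0,0,0,0],[-0.043,-0.142,0,0,0,0,0]]' | sed -n 2,3p
python3 -m crank '[[-0.043,-0.142,0,0,0,0,0.1],[0,0,0,0,0,0,0.1],[0,0,0,0,0,0,0.1],[0,0,0,0,0,0,0.1]]' | sed -n 2,5p
python3 look.py w4 pin holder
python3 - <<'E'
from h import *
import json
np.set_printoptions(precision=4,suppress=True)
m=json.load(open('pics/w4.json'));hsv=cv2.cvtColor(cv2.imread('pics/w4.png'),cv2.COLOR_BGR2HSV)
mk=(((hsv[...,0]<6)|(hsv[...,0]>174))&(hsv[...,1]>170)&(hsv[...,2]>40)).astype(np.uint8)
n,l,st,ce=cv2.connectedComponentsWithStats(mk)
for i in range(1,n):
    if st[i,4]>100: print(st[i],ce[i])
for p in((.516,-.382),(.513,-.380)):print([np.array(proj(m,(*p,z))).round(1).tolist() for z in(.158,.103,.05)])
E
```

```text
ee_pos: [0.5216, -0.3469, 0.3082]
eef_rot: [0.91, 3.003, 0.0]
ee_pos: [0.5117, -0.3811, 0.3073]
eef_rot: [0.912, 3.004, 0.0]
contact_force: [0.8, 0.6, 0.1]
grip_width: 0.0468
[ 0.5117 -0.3811  0.3073]
pin [210.6, 295.4] 0.6
holder [315.1, 174.1] 0.7
[316 191  33  29 407] [328.5209 200.7396]
[323 205  34  34 917] [339.2541 221.8015]
[[319.1, 213.3], [318.9, 198.1], [318.8, 187.1]]
[[319.1, 208.6], [318.9, 194.1], [318.8, 183.5]]
```

View pics/w4.png

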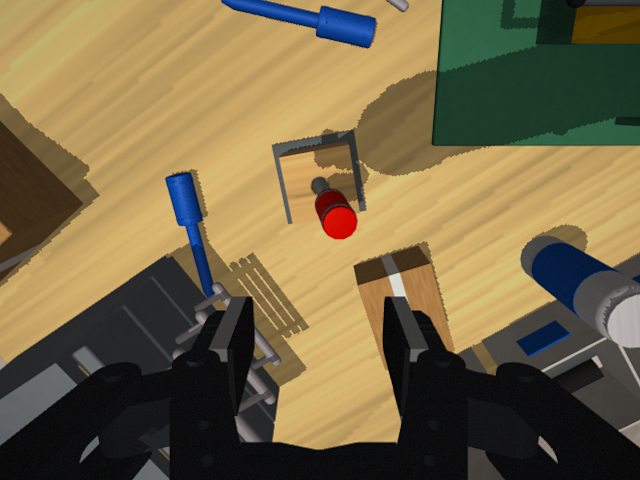

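The picture shows the red head's top at (340,222) and the shaft entering the block at about (320,186). The pin leans in its loose hole. The blue look-alikes are at (348,25) and (190,225), well clear. I compute the lean and the shift.

Run:
```python
from h import *
import json
np.set_printoptions(precision=4,suppress=True)
m=json.load(open('pics/w4.json'))
im=cv2.imread('pics/w4.png');hsv=cv2.cvtColor(im,cv2.COLOR_BGR2HSV)
top=((hsv[...,2]>200)&(hsv[...,1]>200)&((hsv[...,0]<6)|(hsv[...,0]>174))).astype(np.uint8)
c=cv2.findContours(top[190:250,300:370],cv2.RETR_EXTERNAL,cv2.CHAIN_APPROX_NONE)[0];c=max(c,key=len);e=cv2.fitEllipse(c);uv=np.array(e[0])+[300,190];print('top ell',uv,e[1])
p1=atz(m,uv,.157); e0,Rt=tool()
print('top',p1,'diam px->mm',)
for h in((320,186),(319,183)):
    p0=atz(m,h,.06);d=(p1-p0)/(p1[2]-p0[2]);g=p0+d*(.127-p0[2]);print('entry',p0,'lean tool xy',Rt.T@d,'grip pt',g,'shift tool',Rt.T@(g-e0))
```

```text
top ell [339.5102 223.0508] (29.08234977722168, 31.637584686279297)
top [ 0.5314 -0.3734  0.157 ] diam px->mm
entry [ 0.5142 -0.3794  0.06  ] lean tool xy [-0.1145  0.1507 -0.9998] grip pt [ 0.5261 -0.3753  0.127 ] shift tool [-0.0083  0.0116  0.1799]
entry [ 0.5112 -0.3786  0.06  ] lean tool xy [-0.145   0.1608 -0.9998] grip pt [ 0.5252 -0.375   0.127 ] shift tool [-0.0074  0.0112  0.1799]
```

```bash
python3 -m crank '[[0,0,0,0.65,0.5,0,0.3],[0,0,0,0.65,0.5,0,0.3],[0,0,0,0,0,0,0.3],[0,0,0,0,0,0,0.3]]' | sed -n 2,3p
python3 - <<'E'
from h import *
np.set_printoptions(precision=4,suppress=True)
e,Rt=tool();b=np.array([.5127,-.379,.06]);d=np.array([.193,.057,1.]);u=d/np.linalg.norm(d)
print('tool z vs -axis',Rt[:,2],-u,'err tool',Rt.T@-u)
for z in(.21,.093): print(z,Rt.T@(b+d*(z-.06)-e)/.25)
E
```

```text
ee_pos: [0.5139, -0.3795, 0.3035]
eef_rot: [-0.858, -2.846, 0.171]
tool z vs -axis [-0.1888 -0.0617 -0.9801] [-0.1892 -0.0559 -0.9803] err tool [0.0035 0.0047 1.    ]
0.21 [-0.1173  0.1481  0.3435]
0.093 [-0.1156  0.1504  0.8209]
```

```bash
python3 -m crank '[[-0.029,0.037,0.085,0,0,0,0.3],[-0.029,0.037,0.085,0,0,0,0.3],[-0.029,0.037,0.085,0,0,0,0.3],[-0.029,0.037,0.085,0,0,0,0.3],[0,0,0,0,0,0,0.3]]' | sed -n 2,5p
python3 -m crank '[[0,0,0,0,0,0,0.3],[0,0,0,0,0,0,0.3]]' | sed -n 2,5p
python3 look.py w5 pin
python3 - <<'E'
from h import *
import json
np.set_printoptions(precision=4,suppress=True)
m=json.load(open('pics/w5.json'));e,Rt=tool()
hsv=cv2.cvtColor(cv2.imread('pics/w5.png'),cv2.COLOR_BGR2HSV)
red=(((hsv[...,0]<6)|(hsv[...,0]>174))&(hsv[...,1]>170))
top=(red&(hsv[...,2]>200)).astype(np.uint8)
for k in(top,red.astype(np.uint8)):
    n,l,st,ce=cv2.connectedComponentsWithStats(k)
    print([(st[i].tolist(),ce[i].round(1).tolist()) for i in range(1,n) if st[i,4]>150])
b=np.array([.5127,-.379,.06]);d=np.array([.193,.057,1.]);
for z in(.157,.103,.06):print(z,proj(m,b+d*(z-.06)))
print(proj(m,e),proj(m,e-Rt[:,2]*.042))
E
```

```text
ee_pos: [0.5399, -0.3704, 0.2087]
eef_rot: [-0.86, -2.844, 0.167]
contact_force: [1.1, 0.6, -2.6]
grip_width: 0.0554
ee_pos: [0.5403, -0.3728, 0.2164]
eef_rot: [-0.866, -2.852, 0.172]
contact_force: [-0.3, 1.3, 0.5]
grip_width: 0.0554
[ 0.5403 -0.3728  0.2164]
pin [324.6, 198.9] 0.71
[]
[([305, 207, 42, 23, 408], [326.1, 215.3]), ([301, 221, 48, 47, 1759], [324.6, 244.0])]
0.157 [np.float64(323.1902311875054), np.float64(244.935934011952)]
0.103 [np.float64(322.53722538661856), np.float64(218.93816907050638)]
0.06 [np.float64(322.1638731664232), np.float64(204.0741001023198)]
[np.float64(315.8692157601992), np.float64(289.6000030832286)] [np.float64(315.1464671614982), np.float64(341.55369597138065)]
```

Run:
```python
from h import *
np.set_printoptions(precision=4,suppress=True)
e,Rt=tool();b=np.array([.5127,-.379,.06]);d=np.array([.193,.057,1.]);u=d/np.linalg.norm(d)
print('err',Rt.T@-u,[Rt.T@(b+d*(z-.06)-e)/.25 for z in(.157,.093)])
```

```text
err [0.0113 0.0025 0.9999] [array([0.0012, 0.0151, 0.2407]), array([0.0042, 0.0157, 0.5019])]
```

```bash
python3 -m crank '[[0,0.019,0,0,0.09,0,0.3],[0,0,0.1,0,0,0,0.3],[0,0,0.1,0,0,0,0.3],[0,0,0.1,0,0,0,0.3],[0,0,0.1,0,0,0,0.3]]' | sed -n 2,5p
python3 -m crank '[[0,0,0.1,0,0,0,0.3],[0,0,0,0,0,0,0.3],[0,0,0,0,0,0,-1],[0,0,0,0,0,0,-1],[0,0,0,0,0,0,-1]]' | sed -n 2,6p
python3 -m crank '[[0,0,0,0,0,0,-1],[0,0,0,0,0,0,-1],[0,0,0,0,0,0,-1]]'
```

```text
ee_pos: [0.5237, -0.374, 0.1147]
eef_rot: [-0.863, -2.84, 0.165]
contact_force: [0.7, 0.9, 0.2]
grip_width: 0.0556
ee_pos: [0.5201, -0.3758, 0.0932]
eef_rot: [-0.864, -2.842, 0.166]
contact_force: [-0.0, 0.1, 2.6]
grip_width: 0.0266
grasp_force: 58.7
t: 16.92
ee_pos: [0.5201, -0.3758, 0.0931]
eef_rot: [-0.863, -2.843, 0.167]
contact_force: [0.7, 1.9, 6.9]
grip_width: 0.0267
grasp_force: 58.9
```

```bash
python3 -m crank '[[0,0,-0.06,0,0,0,-1],[0,0,-0.13,0,0,0,-1],[0,0,-0.15,0,0,0,-1],[0,0,-0.15,0,0,0,-1],[0,0,-0.15,0,0,0,-1]]' | sed -n 2,6p
python3 -m crank '[[0,0,-0.1,0,0,0,-1],[0,0,0,0,0,0,-1],[0,0,0,0,0,0,-1]]' | sed -n 2,6p
python3 look.py w6 pin
cat > tgt.py <<'E'
from h import *
import sys
np.set_printoptions(precision=4,suppress=True)
L=np.array([.5557,-.1457,.233]);xs=np.array([np.cos(S[2]),np.sin(S[2]),0]);ys=np.array([-xs[1],xs[0],0]);zw=np.array([0,0,1.])
th=np.radians(40);az=-np.sin(th)*xs+np.cos(th)*zw
G=np.column_stack([ys,np.cross(-az,ys),-az])   # goal tool axes
if __name__=='__main__':
    dist=float(sys.argv[1]);e,Rt=tool();t=L+az*dist
    print('turn rows',R.from_matrix(Rt.T@G).as_rotvec()/.12,'shift now',Rt.T@(t-e)/.25,'shift in goal axes',G.T@(t-e)/.25)
E
python3 tgt.py .12
```

```text
ee_pos: [0.5497, -0.3661, 0.249]
eef_rot: [-0.863, -2.838, 0.165]
contact_force: [0.6, -0.5, -1.2]
grip_width: 0.0264
grasp_force: 59.5
ee_pos: [0.5554, -0.3649, 0.2733]
eef_rot: [-0.863, -2.842, 0.165]
contact_force: [0.7, -0.4, -1.6]
grip_width: 0.0266
grasp_force: 59.6
[ 0.5554 -0.3649  0.2733]
pin [229.8, 10.7] 0.68
pin [203.9, 311.9] 0.65
turn rows [-7.1069 -1.0731 -0.389 ] shift now [ 0.512   0.388  -0.2166] shift in goal axes [0.4829 0.4645 0.103 ]
```

View pics/w6.png

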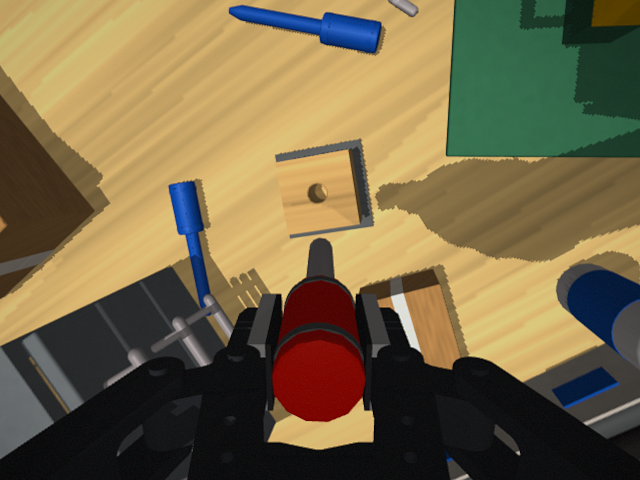

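The pin is held well: head top at (319,376), tip at about (320,241), empty block hole at (318,192). I work out the pin's axis in the hand.

Run:
```python
from h import *
import json
np.set_printoptions(precision=4,suppress=True)
m=json.load(open('pics/w6.json'));e,Rt=tool()
im=cv2.imread('pics/w6.png');hsv=cv2.cvtColor(im,cv2.COLOR_BGR2HSV)
print('tip rows',im[228:262,320].tolist()[::3])
red=(((hsv[...,0]<6)|(hsv[...,0]>174))&(hsv[...,1]>170)&(hsv[...,2]>40))
for r in(290,300,350,370,380,400,415): print(r,np.nonzero(red[r,200:420])[0][[0,-1]]+200)
print(np.nonzero(red[:,319])[0][[0,-1]])
def tl(uv,z):
    o,d=ray(m,uv);o=Rt.T@(o-e);d=Rt.T@d;return o+d*(z-o[2])/d[2]
for uv,zs in(((320,241),(.075,.085,.095)),((319,376),(-.075,-.065,-.055))):
    print([tl(uv,z) for z in zs])
```

```text
tip rows [[102, 173, 222], [97, 97, 93], [110, 164, 195], [99, 153, 182], [53, 53, 56], [55, 54, 57], [54, 53, 57], [54, 54, 56], [53, 53, 56], [54, 52, 56], [56, 56, 59], [52, 53, 55]]
290 [295 343]
300 [288 350]
350 [279 358]
370 [272 364]
380 [272 365]
400 [279 358]
415 [296 342]
[281 420]
[array([-0.0045,  0.002 ,  0.075 ]), array([-0.0078,  0.002 ,  0.085 ]), array([-0.011 ,  0.0021,  0.095 ])]
[array([ 0.0071,  0.0009, -0.075 ]), array([-0.0001,  0.0009, -0.065 ]), array([-0.0072,  0.001 , -0.055 ])]
```

```bash
python3 -m crank '[[0,0,-0.04,-0.89,-0.09,-0.05,-1],[0,0,-0.04,-0.89,-0.09,-0.05,-1],[0,0,0,-0.89,-0.09,-0.05,-1],[0,0,0,-0.89,-0.09,-0.05,-1],[0,0,0,-0.89,-0.09,-0.05,-1]]' | sed -n 2,6p
python3 -m crank '[[0,0,0,-0.89,-0.09,-0.05,-1],[0,0,0,-0.89,-0.09,-0.05,-1],[0,0,0,-0.89,-0.09,-0.05,-1],[0,0,0,0,0,0,-1],[0,0,0,0,0,0,-1]]' | sed -n 2,6p
python3 tgt.py .125
```

```text
ee_pos: [0.5576, -0.3645, 0.2911]
eef_rot: [0.886, 2.912, 0.6]
contact_force: [0.0, -1.6, -1.8]
grip_width: 0.0269
grasp_force: 59.6
ee_pos: [0.5559, -0.3664, 0.2883]
eef_rot: [0.827, 2.686, 1.0]
contact_force: [0.2, 0.0, -0.4]
grip_width: 0.0267
grasp_force: 59.9
turn rows [ 0.0156 -0.313  -0.1745] shift now [0.4947 0.4086 0.16  ] shift in goal axes [0.4917 0.4192 0.1407]
```

```bash
python3 -m crank '[[0.104,0.08,0.02,0,0,-0.17,-1],[0.104,0.08,0.02,0,0,0,-1],[0.104,0.08,0.03,0,0,0,-1],[0.104,0.08,0.04,0,0,0,-1],[0.104,0.08,0.05,0,0,0,-1]]' | sed -n 2,6p
python3 -m crank '[[0,0,0,0,0,0,-1],[0,0,0,0,0,0,-1]]' | sed -n 2,6p
python3 tgt.py .125; python3 look.py w7 lock_bracket pin skip_hole
python3 - <<'E'
from h import *
from tgt import *
m=arm.camera_model('wrist');e,Rt=tool();cs=arm.camera_model('scene');ct=arm.camera_model('top')
a=save('scene','s7');b=save('top','t7')
tp=e+Rt@np.array([-.0095,.002,.09])
for n,c in(('w',m),('s',cs),('t',ct)):print(n,'lock',np.array(proj(c,L)),'tip',np.array(proj(c,tp)),'tcp',np.array(proj(c,e)))
w=cv2.imread('pics/w7.png')
f=lambda x:cv2.resize(x,(400,300),interpolation=cv2.INTER_CUBIC)
cv2.imwrite('pics/c7.png',np.hstack([w[100:400,120:520],np.vstack([cv2.resize(a[205:265,225:305],(400,300),interpolation=cv2.INTER_CUBIC)])[:,:,::-1]]))
E
```

```text
ee_pos: [0.5028, -0.2074, 0.3288]
eef_rot: [0.788, 2.69, 0.99]
contact_force: [0.5, 1.1, -0.4]
grip_width: 0.0263
grasp_force: 59.8
ee_pos: [0.503, -0.207, 0.3303]
eef_rot: [0.783, 2.69, 0.989]
contact_force: [0.1, -0.3, -2.1]
grip_width: 0.0266
grasp_force: 59.8
turn rows [ 0.0023 -0.2963  0.0883] shift now [-0.0391 -0.0048  0.003 ] shift in goal axes [-0.039  -0.0043  0.0044]
[ 0.503  -0.207   0.3303]
lock_bracket [313.2, 235.2] 0.76
pin [319.7, 243.3] 0.92
skip_hole [312.1, 225.4] 0.63
w lock [320.8035 233.2885] tip [321.5322 244.6669] tcp [318.4829 289.3845]
s lock [264.6456 245.7784] tip [255.7903 236.3669] tcp [231.5398 210.9666]
t lock [405.792  231.0792] tip [416.4825 235.4078] tcp [447.4331 249.4699]
```

View pics/c7.png

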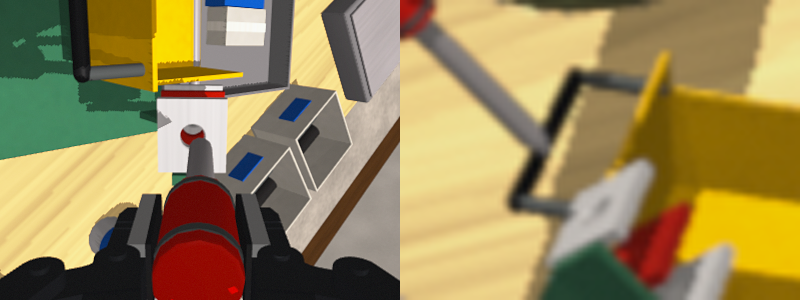

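The hole shows at wrist (312,233) and the tip at (320,241). In the scene picture the pin line points at the hole. I close most of the gap and compare tip and hole numerically.

```bash
python3 -m crank '[[0,-0.012,0.03,0,0,0,-1],[0,0,0.03,0,0,0,-1],[0,0,0.02,0,0,0,-1],[0,0,0,0,0,0,-1],[0,0,0,0,0,0,-1]]' | sed -n 2,6p
cat > near.py <<'E'
from tgt import *
import sys
n=sys.argv[1]
e,Rt=tool();m=arm.camera_model('wrist');w=save('wrist','w'+n)
print('pin',[(x['at'],x['p']) for x in arm.spot_point('pin','wrist')[:1]],'lock',[(x['at'],x['p']) for x in arm.spot_point('lock_bracket','wrist')[:1]])
print('pred lock',np.array(proj(m,L)),'pred tip',np.array(proj(m,e+Rt@np.array([-.0095,.002,.09]))),'turn',R.from_matrix(Rt.T@G).as_rotvec()/.12,'lock in tool',Rt.T@(L-e))
hsv=cv2.cvtColor(w[:,:,::-1].copy(),cv2.COLOR_BGR2HSV)
# plate: bright low-sat region; ascii map of patch around the hole
for r in range(210,268,2):
    s=''
    for c in range(284,350,1):
        H,Sa,V=hsv[r,c]; s+= 'R' if Sa>120 and (H<8 or H>172) else 'g' if Sa>90 and 50<H<90 else 'y' if Sa>60 else '.' if V>150 else ':' if V>95 else '#'
    print(r,s)
cs=arm.camera_model('scene')
print('cols from 284')
E
python3 near.py 8
```

```text
ee_pos: [0.5088, -0.1998, 0.3107]
eef_rot: [0.789, 2.689, 0.993]
contact_force: [-0.1, 0.1, -1.7]
grip_width: 0.0263
grasp_force: 59.8
pin [([318.7, 244.5], 0.91)] lock [([319.0, 241.4], 0.85)]
pred lock [324.5554 242.4936] pred tip [321.4773 244.6774] turn [ 0.016  -0.3087  0.0444] lock in tool [-0.0128  0.0042  0.1048]
210 ..................................................................
212 ..................................................................
214 ..................................................................
216 ..................................................................
218 ..................................................................
220 ...........:......................................................
222 :::::..::::::.....................................................
224 ...::::::::::::...................................................
226 ...:::::::::::::..................................................
228 ....::::::::::::::................................................
230 ..::::::::::::::::::::.........................................
[... 595 characters left out ...]
......:##################:::::.................
250 .........................###################::::..................
252 .........................###################::::..................
254 .........................##################:::::..................
256 ........................:##################:::::..................
258 ........................:##################::::::.................
260 ........................###################::::::.................
262 ........................###################::::::.................
264 ........................###################::::::.................
266 .......................:###################::::::.................
cols from 284
```

```bash
python3 -m crank '[[-0.016,0,0,0,0,0,-1],[-0.001,0,0.03,0,0,0,-1],[0,0,0,0,0,0,-1],[0,0,0,0,0,0,-1]]' | sed -n 2,6p
python3 near.py 9
```

```text
ee_pos: [0.5149, -0.1978, 0.3048]
eef_rot: [0.789, 2.689, 0.994]
contact_force: [-0.2, 0.2, -2.4]
grip_width: 0.0268
grasp_force: 59.8
pin [([320.8, 243.1], 0.95)] lock [([319.9, 242.8], 0.59)]
pred lock [324.7676 239.8824] pred tip [321.4916 244.6882] turn [ 0.0176 -0.3103  0.0432] lock in tool [-0.0086  0.0042  0.0972]
210 ..................................................................
212 ..................................................................
214 ..................................................................
216 ..................................................................
218 ..................................................................
220 ..................................................................
222 :::...:...........................................................
224 ..::::::::::......................................................
226 ::::::::::::::::::................................................
228 :.::::::::..:::::::...::........:::::::::.........................
230 .::::::::::.:::::::::::::....:::::::::::::::...................
[... 595 characters left out ...]
......:##################::::..................
250 .........................###################::::..................
252 .........................###################::::..................
254 .........................##################:::::..................
256 ........................:###################::::..................
258 ........................:##################::::::.................
260 ........................###################::::::.................
262 ........................####################:::::.................
264 .......................:###################::::::.................
266 .......................:###################::::::.................
cols from 284
```

```bash
python3 -m crank '[[-0.006,0,0.02,0,0,0,-1],[-0.001,0,0.03,0,0,0,-1],[-0.001,0,0.03,0,0,0,-1],[0,0,0,0,0,0,-1]]'
python3 tgt.py 0
```

```text
t: 20.78
ee_pos: [0.5233, -0.1868, 0.2882]
eef_rot: [0.79, 2.69, 0.996]
contact_force: [0.0, -0.6, -2.5]
grip_width: 0.0268
grasp_force: 59.8
turn rows [ 0.0227 -0.3236  0.0395] shift now [-0.0281  0.0169  0.3025] shift in goal axes [-0.0163  0.0178  0.3033]
```

```bash
python3 -m crank '[[-0.001,0,0.03,0,0,0,-1],[-0.001,0,0.03,0,0,0,-1],[-0.001,0,0.02,0,0,0,-1],[0,0,0,0,0,0,-1]]'
python3 tgt.py 0; python3 near.py 10 | head -2
```

```text
t: 21.12
ee_pos: [0.5304, -0.1764, 0.2735]
eef_rot: [0.789, 2.69, 0.995]
contact_force: [0.2, -0.0, -2.8]
grip_width: 0.0265
grasp_force: 59.8
turn rows [ 0.0197 -0.3173  0.0429] shift now [-0.0244  0.0166  0.2251] shift in goal axes [-0.0158  0.0172  0.2258]
pin [([320.4, 242.5], 0.83)] lock [([320.4, 258.8], 0.83)]
pred lock [325.8028 257.7841] pred tip [321.487  244.6583] turn [ 0.0197 -0.3173  0.0429] lock in tool [-0.0061  0.0041  0.0563]
```

```bash
python3 -m crank '[[-0.001,0,0.02,0,0,0,-1],[-0.001,0,0.03,0,0,0,-1],[0,0,0,0,0,0,-1]]'
python3 tgt.py 0;  python3 near.py 11 | sed -n '15,40p'
```

```text
t: 21.52
ee_pos: [0.535, -0.1698, 0.2639]
eef_rot: [0.79, 2.689, 0.995]
contact_force: [0.1, 0.1, -2.6]
grip_width: 0.0267
grasp_force: 59.8
turn rows [ 0.0224 -0.3145  0.0405] shift now [-0.0218  0.0167  0.175 ] shift in goal axes [-0.0151  0.0172  0.1757]
234 ..................................................................
236 ..................................................................
238 ..................................................................
240 ..................................................................
242 ..................................................................
244 ..................................................................
246 ..:...............................................................
248 ::::.:::::........................................................
250 :::.......:::..:...::.......:::#########:::.......................
252 :::.....:.....:.:::::::::::################::::...................
254 :::..............:::::::y##################::::#:.................
256 :::......:......::::::yRy##################:::::#Ry...............
258 :::....:........:::::RRR###################::::::RRy..............
260 ::::.....:......::::yRRR###################::::::RRRy.............
262 :::.....::.....:::.:RRRR###################::::::RRRR:............
264 ::::......:....:::.:yRRy##################:::::::yRR::............
266 ::::....::....::.:.::RRy##################::::::::Ry::............
cols from 284
```

```bash
python3 -m crank '[[-0.001,0,0.03,0,0,0,-1],[-0.001,0,0.03,0,0,0,-1],[-0.001,0,0.03,0,0,0,-1],[0,0,0,0,0,0,-1]]'
python3 -m crank '[[-0.001,0,0.02,0,0,0,-1],[-0.001,0,0.02,0,0,0,-1],[0,0,0,0,0,0,-1]]'
python3 tgt.py 0
```

```text
t: 22.0
ee_pos: [0.5429, -0.1573, 0.2461]
eef_rot: [0.79, 2.69, 0.995]
contact_force: [-0.2, -0.3, -2.1]
grip_width: 0.0267
grasp_force: 59.8
t: 22.25
ee_pos: [0.5467, -0.1526, 0.2395]
eef_rot: [0.789, 2.689, 0.994]
contact_force: [0.5, 0.2, -2.8]
grip_width: 0.0265
grasp_force: 59.8
turn rows [ 0.0189 -0.3111  0.0441] shift now [-0.0165  0.0163  0.047 ] shift in goal axes [-0.0146  0.0165  0.0475]
```

```bash
python3 -m crank '[[-0.001,0,0.02,0,0,0,-1],[0,0,0.02,0,0,0,-1],[0,0,0,0,0,0,-1]]'
python3 -m crank '[[0,0,0.008,0,0,0,-1],[0,0,0,0,0,0,-1]]'
python3 near.py 12 | sed -n '1,2p'; python3 tgt.py 0
```

```text
t: 22.5
ee_pos: [0.5501, -0.1472, 0.2318]
eef_rot: [0.789, 2.689, 0.994]
contact_force: [-1.3, -0.1, -1.5]
grip_width: 0.027
grasp_force: 59.8
t: 22.67
ee_pos: [0.5507, -0.1467, 0.231]
eef_rot: [0.789, 2.689, 0.993]
contact_force: [-0.8, 0.2, -1.6]
grip_width: 0.0267
grasp_force: 59.8
pin [] lock []
pred lock [327.6764 296.553 ] pred tip [321.5045 244.7052] turn [ 0.0169 -0.3023  0.0469] lock in tool [-0.0036  0.004   0.0007]
turn rows [ 0.0164 -0.2976  0.0489] shift now [-0.014   0.0155  0.0045] shift in goal axes [-0.0137  0.0156  0.0049]
```

```bash
python3 -m crank '[[0,0,0.012,0,0,0,-1],[0,0,0.01,0,0,0,-1],[0,0,0,0,0,0,-1]]' | sed -n 2,4p
python3 -m crank '[[0,0,0.008,0,0,0,-1],[0,0,0,0,0,0,-1]]'| sed -n 2,4p; python3 -m crank '[[0,0,0.006,0,0,0,-1],[0,0,0,0,0,0,-1]]'| sed -n 2,4p;python3 tgt.py 0
```

```text
ee_pos: [0.5525, -0.1434, 0.2264]
eef_rot: [0.789, 2.689, 0.994]
contact_force: [0.4, -0.3, -2.1]
ee_pos: [0.5532, -0.1424, 0.2252]
eef_rot: [0.789, 2.689, 0.993]
contact_force: [1.2, -0.2, -2.0]
ee_pos: [0.5537, -0.1417, 0.2242]
eef_rot: [0.789, 2.689, 0.993]
contact_force: [-0.1, -0.2, -0.9]
turn rows [ 0.0173 -0.3025  0.0468] shift now [-0.0145  0.0158 -0.0333] shift in goal axes [-0.0156  0.0159 -0.0328]
```

```bash
for i in 1; do python3 -m crank '[[0,0,0.008,0,0,0,-1],[0,0,0.008,0,0,0,-1],[0,0,0,0,0,0,-1]]'| sed -n 2,4p; done
python3 - <<'E'
from tgt import *
e,Rt=tool();print(Rt.T@(L-e)); w=save('wrist','w13')
hsv=cv2.cvtColor(w[:,:,::-1].copy(),cv2.COLOR_BGR2HSV)
for r in range(255,310,2):
    s=''
    for c in range(262,380,2):
        H,Sa,V=hsv[r,c]; s+= 'R' if Sa>120 and (H<8 or H>172) else 'g' if Sa>90 and 50<H<90 else 'y' if Sa>60 else '.' if V>150 else ':' if V>80 else '#'
    print(r,s)
E
```

```text
ee_pos: [0.5546, -0.1407, 0.2228]
eef_rot: [0.788, 2.688, 0.989]
contact_force: [-3.8, -3.4, 4.2]
[-0.0033  0.0038 -0.0102]
255 ......:..................::................................
257 ....:::..........:::.....::................................
259 ......:..........:::.....::................................
261 .....::..........:::.....::................................
263 .................::......::................................
265 ......:..........::......::.........:......................
267 ......:...........:......::................................
269 .....::.........::::.....:::...............................
271 .....::.........:.::.....::................................
273 ......:..........::.:....::............:...................
275 .....:::........::::......yyyRyy...........................
277 ......:....:.....:::.yyy#########y::.......................
279 ......:.........::..:###############Ry...:.................
281 .....::.........:.:#####yRRRRRRRy######:...................
283 .....:::.........:###RRRRRRRRRRRRRRRy###:..................
285 ......:.........###RRRRRRRRRRRRRRRRRRRy##..................
287 ......:........y##RRRRRRRRRRRRRRRRRRRRRy##.................
289 ......:.......:##RRRRRRRRRRRRRRRRRRRRRRRR##................
291 ......::.....:#RRRRRRRRRRRRRRRRRRRRRRRRRRR##...............
293 ::::::::::...#RRRRRRRRRRRRRRRRRRRRRRRRRRRRR#...............
295 :::::::###..:#RRRRRRRRRRRRRRRRRRRRRRRRRRRRRR#..###::::::#..
297 :::::::###:.#yRRRRRRRRRRRRRRRRRRRRRRRRRRRRRRy..y###::::::..
299 :::::::###::#RRRRRRRRRRRRRRRRRRRRRRRRRRRRRRRR:.y###:::::::.
301 ::::::####::yRRRRRRRRRRRRRRRRRRRRRRRRRRRRRRRR#.####:::::::.
303 ::::::####:#RRRRRRRRRRRRRRRRRRRRRRRRRRRRRRRRRR:####:::::::.
305 ::::::####:#RRRRRRRRRRRRRRRRRRRRRRRRRRRRRRRRRR:####::::::::
307 :::::#####:RRRRRRRRRRRRRRRRRRRRRRRRRRRRRRRRRRR######:::::::
309 :::::#####:RRRRRRRRRRRRRRRRRRRRRRRRRRRRRRRRRRRR#####:::::::
```

```bash
python3 -m crank '[[0,0,0.006,0,0,0,-1],[0,0,0,0,0,0,-1]]'
python3 -m crank '[[0,0,0,0,0,0,0.2],[0,0,0,0,0,0,0.2],[0,0,0,0,0,0,0.2],[0,0,0,0,0,0,0.2]]'
```

```text
t: 23.87
ee_pos: [0.5548, -0.1407, 0.2227]
eef_rot: [0.788, 2.688, 0.986]
contact_force: [-6.9, -5.2, 8.6]
grip_width: 0.0272
grasp_force: 61.2
t: 24.2
ee_pos: [0.5556, -0.1385, 0.2199]
eef_rot: [0.789, 2.689, 0.993]
contact_force: [-0.2, -1.2, -0.4]
grip_width: 0.0515
grasp_force: 0.0
```

Seated (force along the bore) and released. I retreat along the bore and check with the cameras.

```bash
python3 -m crank '[[0,0,-0.06,0,0,0,0.2],[0,0,-0.12,0,0,0,0.2],[0,0,-0.14,0,0,0,0.2],[0,0,-0.14,0,0,0,0.2],[0,0,-0.14,0,0,0,0.2]]' | sed -n 2,4p
python3 -m crank '[[0,0,-0.1,0,0,0,0.2],[0,0,0,0,0,0,0.2],[0,0,0,0,0,0,0.2],[0,0,0,0,0,0,0.2],[0,0,0,0,0,0,0.2]]'
python3 - <<'E'
from tgt import *
m={c:arm.camera_model(c) for c in('wrist','scene','top')}
im={c:save(c,'f_'+c) for c in m}
top=L+az*.055
for c in m:
    hsv=cv2.cvtColor(im[c][:,:,::-1].copy(),cv2.COLOR_BGR2HSV);u=proj(m[c],L+az*.0275);
    red=(((hsv[...,0]<6)|(hsv[...,0]>174))&(hsv[...,1]>150)&(hsv[...,2]>40)).astype(np.uint8)
    n,l,st,ce=cv2.connectedComponentsWithStats(red)
    print(c,'pred head mid',np.array(u),'base',np.array(proj(m[c],L)),'top',np.array(proj(m[c],top)),[(st[i].tolist(),ce[i].round(1).tolist()) for i in range(1,n) if st[i,4]>30 and np.hypot(*(ce[i]-u))<90])
co,s=np.cos(S[2]),np.sin(S[2])
for c in('scene','top'):
    for x in arm.spot_point('carton_a',c)[:2]:
        w=atz(m[c],x['at'],.01)-[S[0],S[1],0];print(c,x['p'],co*w[0]+s*w[1],-s*w[0]+co*w[1])
    print('handle',[x['at'] for x in arm.spot_point('skip_handle',c)[:1]],proj(m[c],W(S,(-.17,0,.185))))
E
```

```text
ee_pos: [0.5057, -0.2224, 0.3358]
eef_rot: [0.788, 2.689, 0.993]
contact_force: [0.3, -1.0, 0.2]
t: 25.03
ee_pos: [0.4983, -0.2351, 0.3525]
eef_rot: [0.789, 2.69, 0.995]
contact_force: [-0.4, -0.7, 0.2]
grip_width: 0.0506
grasp_force: 0.0
wrist pred head mid [324.1843 218.0349] base [323.613  210.5074] top [324.8628 226.975 ] [([291, 172, 58, 4, 231], [319.6, 173.5]), ([296, 196, 40, 52, 1562], [315.6, 222.4])]
scene pred head mid [257.4679 238.6751] base [264.6456 245.7784] top [250.1725 231.4553] [([246, 231, 9, 8, 38], [249.6, 234.1]), ([249, 233, 16, 16, 142], [256.7, 241.3]), ([272, 246, 10, 16, 87], [276.4, 253.8])]
top pred head mid [414.5512 234.0392] base [405.792  231.0792] top [423.7048 237.1325] [([382, 211, 20, 32, 237], [391.1, 224.9]), ([404, 227, 25, 17, 261], [416.3, 234.8])]
scene 0.8 0.137231870969602 0.04739991970747691
scene 0.65 -0.15037183899163165 0.0927830725394293
handle [[253.6, 232.0]] [np.float64(254.84549364845046), np.float64(231.9228730372218)]
top 0.84 0.1436228001752188 -0.03753759302661046
top 0.73 0.13480400670486342 0.02582831435566369
handle [[400.0, 287.6]] [np.float64(402.1271059740093), np.float64(286.83588372915455)]
```

The head sits on the upper plate, the skip is upright and both cartons are in the tray. I hand the job in.

```bash
python3 -c "
from rig import arm
print(arm.close_job())"
```

```text
the job is handed in; nothing more can be done
None
```

I've handed the job in: both cartons are in the tray, the skip was eased back upright, and the pin sits through the lock with its head on the upper plate, released. The final cameras agree, but hand-in returned no verdict; I also viewed 11 pictures, one over the limit of 10.

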